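# Set the cordless drill up for driving screws

### The arm

A 6-joint arm with a two-finger parallel gripper is mounted at the origin on a cart in front of the work surface, level with it; the furniture and walls round the work are solid. World frame = base frame: x ahead of the robot, y to its left, z up, the work surface at z = 0. Lengths are in m, angles in degrees, forces in N, time in s.
With the tool pointing down it reaches from about 0.4 to 0.825 m from the base axis. Payload 7 kg.
Tool frame: the origin (TCP) lies between the finger pads; the fingertips stand 11 mm ahead of it and the grasp point (between the pads) lies 8 mm behind it (r.tcp_to_tips is the distance from the TCP to the fingertips, in m); x points along the fingers, y is the direction in which the jaws open and shut, and the axes are right-handed (so a half turn about x gives the same grasp; the last joint's range is limited). The gripper opens to 88 mm and grips with 3 to 60 N. Pads are 19 mm wide; open, the fingers measure 130 mm over their backs; the gripper's body (78 mm by 193 mm) begins 47 mm behind the grasp point.
Start: joints at [89.788, 20.546, 0.682, 0, -70.136, -16.507], TCP at [0.194, 0.646, 0.238] pointing down, gripper open.
Joint ranges: [-176.03, 176.03], [-82.01, 121.73], [-58.28, 71.71], [-173.87, 95.51], [-174.79, -0.11], [-173.66, 173.66]. Speed limits (degrees/s): [136.94, 136.94, 172.46, 180, 180, 180].

### API

Orientations are given as [roll, pitch, yaw] about the fixed x, y, z axes, in that order (R = Rz(yaw) Ry(pitch) Rx(roll)).
In Python, from plant import r gives the robot as it stands.
- The arm moves only by the tool arm_command, never from a script. Its argument "plan" is a list of rows, each an object of numbers: "dx", "dy", "dz": the shift along the tool's x, y, z each as a share of 0.02 m, from -1 to 1; "wx", "wy", "wz": the turn, a rotation vector about the tool's x, y, z each as a share of 0.08 rad, from -1 to 1. In form: [{"dx": .., "dy": .., "dz": .., "wx": .., "wy": .., "wz": ..}, ...]. A call has 1 to 20 rows; each row shifts and turns the pose as measured when the row begins, along the tool's axes as they then stand; what a row does not reach is not made up. A row lasts 1/12 s, in which the tool goes at most 41.7 mm and 7.16 degrees, less where a joint would pass 70% of its speed; a pose out of reach is approached as far as the arm can. A call with a number of a shift or a turn outside -1 to 1 is refused whole. A call with a gripper value outside its range is refused whole. "fingers" is the closure, from -1 (fully open) to 1 (shut), so that 0 is half open, set as the call begins (left out, the last holds). The fingers move at their own pace and stop on an object; "force" is the grip in N (left out, the last holds). Time passes only in rows, so rows that do not move let the fingers close. It gives the time, the measured TCP pose, the force and the opening at its end, in the units of the state.
- r.get_state(): the state, without advancing time (a new reading comes with each control period).
- r.capture(name): name is "side" or "top" or "wrist"; returns (picture, depth): 480x640x3 uint8, red, green, blue; 480x640 float32, m along the optical axis (not along the pixel's ray), 0 where there is no reading.
- r.camera_model(name): a dict with "vertical_fov" (degrees; the focal length in pixels is half the picture's height over the tangent of half this angle, whatever the lens; pixels are square), "cx", "cy" (the principal point, pixels), "dist" ([k1, k2, p1, p2, k3] as OpenCV has them; the pictures are not rectified), "R" (3x3) and "t" (3): a world point X has camera coordinates R X + t. Camera axes: x right, y down, z forward; pixel columns grow to the right and rows downward; lengths in m; the calibration is good to about 2 mm. A picture is of the moment at which its call begins: read the wrist's pose just before it. camera_model takes no time and is no camera call; for the wrist camera it gives the pose at the moment of the call.
- r.close_job(): hands the job in, once; it reports no verdict.
Trained networks look in the newest picture that a camera, given by its name, has taken for a name from the list of things; names that differ only in an ending like _2 or _b are one class to them, and where a whole thing is asked for, a point or a joint stands for the part that bears it (a point fixed in the world has none). Each returns a list of dicts, best first, with "score" (0 to 1); they miss things now and then, are a little off and sometimes report something else, mostly with a low value. They report only what shows in the picture. A call takes as long as a camera call.
- r.cut_out(camera, query): "mask" (480x640 bool, what is visible of it) and "bbox" ([left, top, width, height] in pixels, round what is visible of it).
- r.spot_point(camera, query): "centre" ([column, row] in pixels: a listed point, or the origin of a listed thing).
The state is a dict: "time_s": time; "joints": joint angles; "qd": joint speeds; "joint_torque": joint torques, N m; "tcp_pos": TCP position; "eef_rot": TCP orientation; "contact_force": force on the tool from outside, world axes, zero at the start; "moment": the same for the moment, N m; "gripper_width": finger opening in m.
Only numpy, scipy, OpenCV 4.12 (cv2) and the standard library are available. Lean on these libraries where they do the work, as an engineer would, in place of code of your own. Each camera call takes 0.05 s, during which the arm holds its last target.

### The job

The cordless drill lying on its side on the bench is still set for backing screws out. Set it up for driving: press the light grey direction button behind its trigger in as far as it goes, and with a fingertip on its ribs roll the knurled clutch ring until its orange mark has clicked in at the white arrow on the housing. Only touch and push: do not lift or shift the drill or take the ring between the fingers, and leave the tape measure, the screwdriver and the wood offcut beside it undisturbed.

Things in the scene. Friction and masses are not known exactly. Their poses are not given: they have to be found in the camera images.
- drill: loose grey and black cordless drill, 1.65 kg, on its side. Origin on the bench below the spindle, at the clutch ring. x: along the spindle to the chuck (motor housing x -130 to -14 mm, radius 35, narrowing to 30 at the ring; chuck x 15 to 62, radius 20; bit to 98); y: along the handle to the battery's end (178 mm; battery 76 mm high); z up, spindle at 36 mm. Nominally y points to the robot.
- ring_centre (a point): mid of the clutch ring's ribbed grip, on the spindle: x = 4, y = 0, z = 36 mm in the drill's frame, axes alike. Grip: black ribbed cylinder, radius 31 mm, 20 mm long along the spindle, so its crest is 31 mm straight above this point. A smooth band on its motor side bears ticks, one per click (24 degrees): one wide orange, the rest thin, white. The housing's white arrow points at the band's crest.
- clutch_ring (a joint): ring angle, rad; 0 = orange mark up at the arrow. Detents every 0.419 (13 mm at the crest); between them a spring plunger draws it to the nearer one. Leaving one takes about 0.06 N m (2 N along the rim): press the crest with 5 to 10 N and stroke across the spindle. Starts 1 or 2 clicks positive (mark on the handle's side); stroking the crest away from the handle (drill -y) lowers it. Stops at -1.3 and 2.6.
- button_top (a point): centre of the top face of the direction button, a light grey bar 16 x 11 mm that stands 9 mm out of the handle's upper side, behind the top of the trigger; 61 mm above the bench when out. At x = -62, y = 50 mm in the drill's frame. The motor housing, 20 mm or more from it (drill -y side), rises above it.
- direction_button (a joint): how far the direction button is pressed down, m: 0 out (reverse), 0.007 fully pressed (forward), when its face is still 2 mm proud of the handle. Stays where it is left; moving it takes about 3 N.
- tape_measure: yellow tape measure, 37 x 70 x 64 mm, loose, standing behind the drill's handle; origin at the centre of its underside
- screwdriver: yellow-handled screwdriver, 24 x 135 x 24 mm, loose, lying on the bench on the chuck's side of the handle; origin at the centre of its underside, its length along its y axis
- offcut: light timber offcut, 45 x 120 x 19 mm, loose, lying on the bench on the side of the drill away from the handle; origin at the centre of its underside

How it is judged (in metres and radians):
At the end, for the whole second after the job is handed in: the clutch ring rests in the detent with its orange mark at the arrow (within 0.1 rad), the direction button is pressed in at least 5.5 of its 7 mm, and the drill lies flat and still within 40 mm of where it lay; tape measure, screwdriver and offcut within 20 mm of where they lay (value of joint clutch_ring between -0.1 and 0.1 rad and value of joint direction_button above 0.0055 m and distance of drill from where it was at the start of the episode below 0.04 m and angle between drill's own z axis and vertical below 0.05 rad and height (world z) of drill below 0.005 m and linear speed of drill below 0.01 m/s and distance of each of tape_measure, screwdriver, offcut from where it was at the start of the episode below 0.02 m); the robot touches nothing.
It fails at once if the drill is lifted or tipped (height (world z) of drill above 0.012 m or angle between drill's own z axis and vertical above 0.15 rad).
It fails at once if the clutch ring is taken between the fingers (distance between the grasp point and ring_centre below 0.033 m).
It fails at once if the drill is shoved along the bench (distance of drill from where it was at the start of the episode above 0.05 m).
It fails at once if the tape measure, screwdriver or offcut is disturbed (distance of any of tape_measure, screwdriver, offcut from where it was at the start of the episode above 0.025 m or height (world z) of any of tape_measure, screwdriver, offcut above 0.015 m).
It also fails if it takes over 51 s, if anything falls off the work surface, if the arm or the gripper's body presses on something with over 40 N, if the wrist force passes 120 N, or if a joint passes its speed limit or range.

## Working session

There is one attempt and no reset: what is moved stays moved. The work goes in short steps, Python scripts to look and compute and a tool call to move; the robot and the scene stay as the last step left them, time stands still between calls to the robot, and variables do not carry over. Pictures are saved under pics/ and viewed, and the job is handed in when it is done.

Besides the shell and the picture viewer there is one more tool, called after "Emit:" in YAML: its name, and indented under it one key for each argument. arm_command: Moves the arm, as the interface text tells. Shift numbers are shares of 0.02 m and turn numbers shares of 0.08 rad, none past 1 either way. Its arguments: {"type":"object","properties":{"plan":{"type":"array","items":{"type":"object","properties":{"dx":{"type":"number"},"dy":{"type":"number"},"dz":{"type":"number"},"wx":{"type":"number"},"wy":{"type":"number"},"wz":{"type":"number"}}}},"fingers":{"type":"number"},"force":{"type":"number"}},"required":["plan"]}

```bash
mkdir -p pics; ls; cat > h.py <<'E'
import numpy as np, cv2
from plant import r
from scipy.spatial.transform import Rotation as Ro
def cam(n):
    m=r.camera_model(n); f=240/np.tan(np.radians(m['vertical_fov']/2))
    K=np.array([[f,0,m['cx']],[0,f,m['cy']],[0,0,1]]); return K,np.array(m['dist'],float),np.array(m['R']),np.array(m['t'])
def ray(n,px):
    K,d,R,t=cam(n); u=cv2.undistortPoints(np.array([[px]],float),K,d)[0,0]
    return -R.T@t, R.T@np.array([u[0],u[1],1.])
def at_z(n,px,z):
    o,v=ray(n,px); return o+v*(z-o[2])/v[2]
def at_d(n,px,dep):
    o,v=ray(n,px); return o+v*dep
def proj(n,X):
    K,d,R,t=cam(n); return cv2.projectPoints(np.atleast_2d(np.array(X,float)),cv2.Rodrigues(R)[0],t,K,d)[0][:,0]
def shot(n,f):
    p,d=r.capture(n); cv2.imwrite('pics/'+f+'.png',p[:,:,::-1]); np.save('pics/'+f+'.npy',d); return p,d
E
python3 - <<'E'
from h import *
print(r.get_state())
for n in('top','wrist','side'):
    p,d=shot(n,n+'0')
    for q in('drill','ring_centre','button_top','tape_measure','screwdriver','offcut'):
        for s in r.spot_point(n,q)[:1]:
            c=s['centre'];i,j=int(c[1]),int(c[0])
            z={'drill':0,'ring_centre':.036,'button_top':.061}.get(q,0)
            print(n,q,round(s['score'],2),np.round(c,1),np.round(at_z(n,c,z),4))
print(r.get_state()['time_s'])
E
```

```text
pics
{'time_s': 0.0, 'joints': array([ 8.97896564e+01,  2.05908735e+01,  6.33672935e-01, -1.84749694e-02,
       -7.01347535e+01, -1.65050714e+01]), 'qd': array([-0.08051243, -0.01508602,  0.1189201 , -0.00928725,  0.13272119,
        0.05885194]), 'joint_torque': array([-1.18912860e-03, -5.82718134e+01,  2.93078935e+01,  6.99760392e+00,
        6.88961009e-03, -1.47287392e-04]), 'tcp_pos': array([0.19406164, 0.6460198 , 0.23663341]), 'eef_rot': array([  95.8108321 ,   89.90641958, -100.91087482]), 'contact_force': array([-1.01567112,  0.08694309,  1.72643145]), 'moment': array([-0.04100096,  0.00827919, -0.02824245]), 'gripper_width': 0.087872785276358}
top drill 0.68 [208.8 280.8] [0.4711 0.1376 0.    ]
top ring_centre 0.75 [268.6 201.9] [0.5875 0.0429 0.036 ]
top button_top 0.52 [306.2 238.2] [ 0.5279 -0.0128  0.061 ]
top tape_measure 0.57 [378.7 271. ] [ 0.4829 -0.1272  0.    ]
top screwdriver 0.67 [208.6 283.7] [0.4666 0.1379 0.    ]
top offcut 0.84 [270.5 142.5] [0.6918 0.0408 0.    ]
side drill 0.7 [353.6 269.4] [0.5891 0.0342 0.    ]
side button_top 0.41 [327.6 249.3] [ 0.5301 -0.0034  0.061 ]
side tape_measure 0.92 [319.9 313. ] [ 0.4896 -0.1138  0.    ]
side offcut 0.88 [403.4 262.1] [0.6923 0.0422 0.    ]
1.05
```

View pics/top0.png

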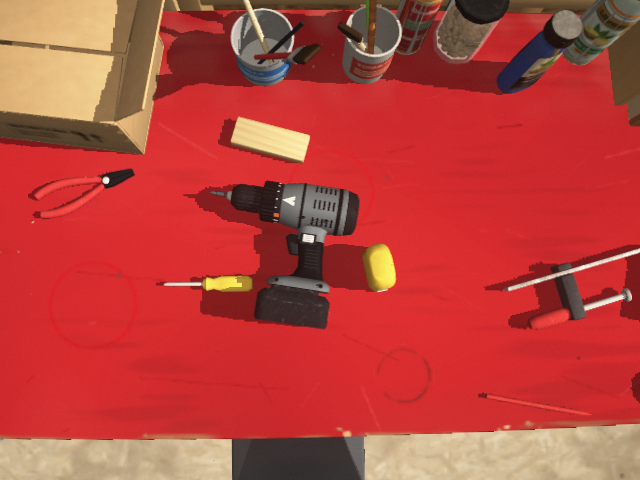

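View pics/side0.png

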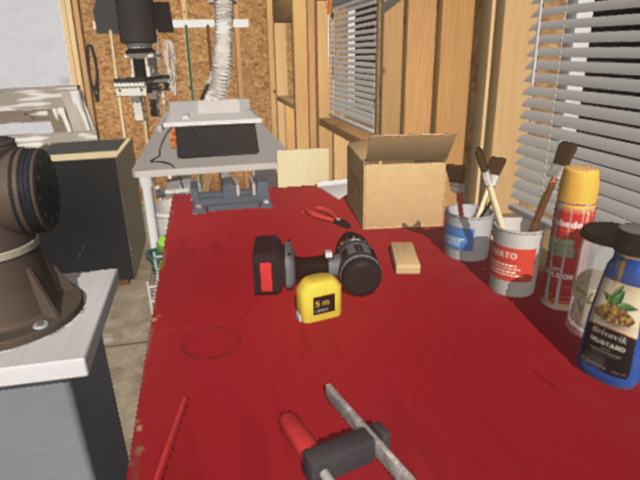

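View pics/wrist0.png

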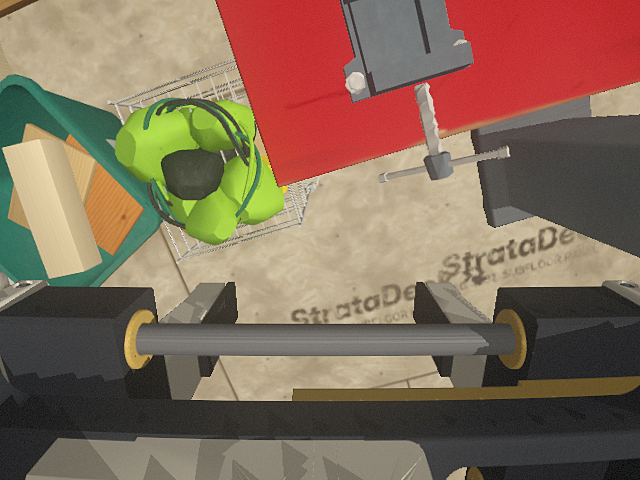

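```bash
python3 - <<'E'
from h import *
p=cv2.imread('pics/top0.png'); d=np.load('pics/top0.npy')
cv2.imwrite('pics/crop0.png',cv2.resize(p[165:340,150:410],None,fx=3,fy=3,interpolation=cv2.INTER_CUBIC))
K,D,R,t=cam('top')
vv,uu=np.mgrid[165:345,170:410]
u=cv2.undistortPoints(np.stack([uu.ravel(),vv.ravel()],1).astype(float)[:,None],K,D)[:,0]
dd=d[165:345,170:410].ravel()
X=(np.c_[u,np.ones(len(u))]*dd[:,None]-t)@R
X=X[dd>0]
for lo,hi in((.06,.075),):
    s=X[(X[:,2]>lo)&(X[:,2]<hi)&(X[:,0]>.555)]
    # crest per y bins
    for y in np.arange(-.10,.12,.01):
        b=X[(abs(X[:,1]-y)<.005)&(X[:,2]>.03)&(X[:,0]>.545)]
        if len(b): print(round(y,3),len(b),'x',np.round([b[:,0].min(),b[:,0].max()],4),'zmax',round(b[:,2].max(),4))
print('tcp camera wrist',cam('wrist')[2:])
print(d[300,450],np.median(at_d('top',[450,350],d[350,450])))
E
```

```text
-0.09 116 x [0.5452 0.5978] zmax 0.0684
-0.08 226 x [0.5451 0.602 ] zmax 0.071
-0.07 252 x [0.5452 0.6038] zmax 0.0722
-0.06 265 x [0.5452 0.6068] zmax 0.0739
-0.05 271 x [0.545  0.6079] zmax 0.0756
-0.04 272 x [0.5451 0.6103] zmax 0.0736
-0.03 284 x [0.5454 0.6108] zmax 0.0746
-0.02 298 x [0.5457 0.6147] zmax 0.0734
-0.01 309 x [0.545  0.6146] zmax 0.0736
-0.0 318 x [0.545 0.616] zmax 0.0723
0.01 291 x [0.5477 0.6123] zmax 0.0721
0.02 265 x [0.5517 0.6148] zmax 0.0701
0.03 269 x [0.5562 0.617 ] zmax 0.068
0.04 284 x [0.5573 0.619 ] zmax 0.0678
0.05 234 x [0.5582 0.6168] zmax 0.0678
0.06 181 x [0.5608 0.6115] zmax 0.0586
0.07 186 x [0.5725 0.6132] zmax 0.0584
0.08 180 x [0.5741 0.6148] zmax 0.0569
0.09 150 x [0.5763 0.6146] zmax 0.0562
0.1 74 x [0.5828 0.6077] zmax 0.051
0.11 33 x [0.5941 0.6038] zmax 0.042
tcp camera wrist (array([[-2.86995336e-01, -9.57931858e-01, -4.82278373e-04],
       [-9.17110301e-01,  2.74619767e-01,  2.88950997e-01],
       [-2.76662922e-01,  8.33698907e-02, -9.57343767e-01]]), array([ 0.67366777, -0.03704053,  0.39196134]))
0.9201832 -0.0017577917917659391
```

View pics/crop0.png

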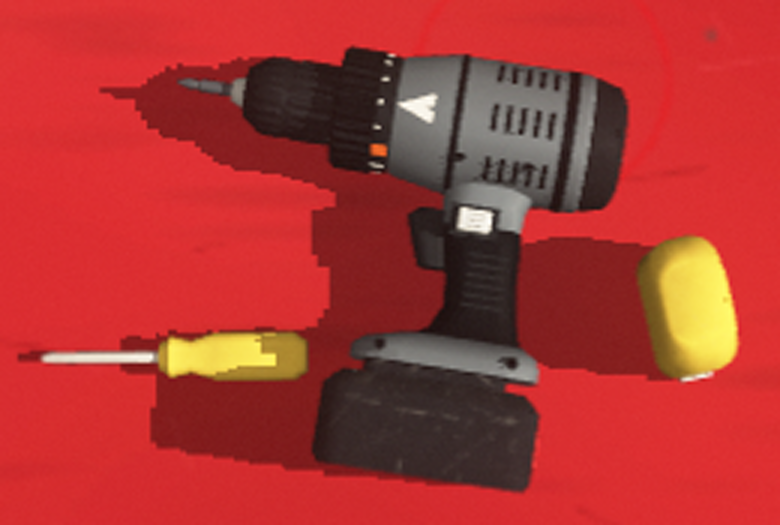

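```bash
cat >> h.py <<'E'
def pose():
    s=r.get_state(); return s,np.array(s['tcp_pos']),Ro.from_euler('xyz',s['eef_rot'],degrees=True).as_matrix()
def rel(target,n=None):
    s,p,R=pose(); v=R.T@(np.array(target)-p); print('tool shift mm',np.round(v*1000,1),'rows-units',np.round(v/.02,2)); return v
E
python3 - <<'E'
from h import *
s,p,R=pose(); print(np.round(R,3))
rel([.50,.0,.24])
E
```

```text
[[-0.    -0.288 -0.958]
 [ 0.    -0.958  0.288]
 [-1.    -0.     0.   ]]
tool shift mm [  -2.5  531.1 -478.8] rows-units [ -0.12  26.56 -23.94]
```

Emit:
arm_command:
  plan:
    - {"dy": 0.95,"dz": -0.85}
    - {"dy": 0.95,"dz": -0.85}
    - {"dy": 0.95,"dz": -0.85}
    - {"dy": 0.95,"dz": -0.85}
    - {"dy": 0.95,"dz": -0.85}
    - {"dy": 0.95,"dz": -0.85}
    - {"dy": 0.95,"dz": -0.85}
    - {"dy": 0.95,"dz": -0.85}
    - {"dy": 0.95,"dz": -0.85}
    - {"dy": 0.95,"dz": -0.85}
    - {"dy": 0.95,"dz": -0.85}
    - {"dy": 0.95,"dz": -0.85}
    - {"dy": 0.95,"dz": -0.85}
    - {"dy": 0.95,"dz": -0.85}
    - {"dy": 0.95,"dz": -0.85}
    - {"dy": 0.95,"dz": -0.85}
    - {"dy": 0.95,"dz": -0.85}
    - {"dy": 0.95,"dz": -0.85}
    - {"dy": 0.95,"dz": -0.85}
    - {"dy": 0.95,"dz": -0.85}
  fingers: 1
  force: 20

```text
schema error: expected keys dx, dy, dz, wx, wy, wz
```

```bash
python3 - <<'E'
from h import *
s,p,R=pose(); print(s['time_s'],p,np.round(R,3),s['joints'])
rel([.52,.0,.20])
E
```

```text
1.05 [0.19420227 0.64644556 0.23755385] [[-0.    -0.288 -0.958]
 [ 0.    -0.958  0.288]
 [-1.    -0.     0.   ]] [ 8.97868393e+01  2.05470105e+01  6.82232420e-01 -6.76095528e-04
 -7.01347819e+01 -1.65065192e+01]
tool shift mm [  37.5  525.4 -498. ] rows-units [  1.88  26.27 -24.9 ]
```

All six keys are needed per row.

Emit:
arm_command:
  plan:
    - {"dx": 0,"dy": 0.95,"dz": -0.85,"wx": -0.1,"wy": 0,"wz": 0}
    - {"dx": 0,"dy": 0.95,"dz": -0.85,"wx": -0.1,"wy": 0,"wz": 0}
    - {"dx": 0,"dy": 0.95,"dz": -0.85,"wx": -0.1,"wy": 0,"wz": 0}
    - {"dx": 0,"dy": 0.95,"dz": -0.85,"wx": -0.1,"wy": 0,"wz": 0}
    - {"dx": 0,"dy": 0.95,"dz": -0.85,"wx": -0.1,"wy": 0,"wz": 0}
    - {"dx": 0,"dy": 0.95,"dz": -0.85,"wx": -0.1,"wy": 0,"wz": 0}
    - {"dx": 0,"dy": 0.95,"dz": -0.85,"wx": -0.1,"wy": 0,"wz": 0}
    - {"dx": 0,"dy": 0.95,"dz": -0.85,"wx": -0.1,"wy": 0,"wz": 0}
    - {"dx": 0,"dy": 0.95,"dz": -0.85,"wx": -0.1,"wy": 0,"wz": 0}
    - {"dx": 0,"dy": 0.95,"dz": -0.85,"wx": -0.1,"wy": 0,"wz": 0}
    - {"dx": 0,"dy": 0.95,"dz": -0.85,"wx": -0.1,"wy": 0,"wz": 0}
    - {"dx": 0,"dy": 0.95,"dz": -0.85,"wx": -0.1,"wy": 0,"wz": 0}
    - {"dx": 0,"dy": 0.95,"dz": -0.85,"wx": -0.1,"wy": 0,"wz": 0}
    - {"dx": 0,"dy": 0.95,"dz": -0.85,"wx": -0.1,"wy": 0,"wz": 0}
    - {"dx": 0,"dy": 0.95,"dz": -0.85,"wx": -0.1,"wy": 0,"wz": 0}
    - {"dx": 0,"dy": 0.95,"dz": -0.85,"wx": -0.1,"wy": 0,"wz": 0}
    - {"dx": 0,"dy": 0.95,"dz": -0.85,"wx": -0.1,"wy": 0,"wz": 0}
    - {"dx": 0,"dy": 0.95,"dz": -0.85,"wx": -0.1,"wy": 0,"wz": 0}
    - {"dx": 0,"dy": 0.95,"dz": -0.85,"wx": -0.1,"wy": 0,"wz": 0}
    - {"dx": 0,"dy": 0.95,"dz": -0.85,"wx": -0.1,"wy": 0,"wz": 0}
  fingers: 1
  force: 20

```text
time_s: 2.72
tcp_pos: [0.4543, 0.1871, 0.2392]
eef_rot: [-120.6, 89.5, 52.8]
contact_force: [0.9, -0.1, -0.2]
gripper_width: 0.0005
```

```bash
python3 - <<'E'
from h import *
s,p,R=pose(); print(s['time_s'],p,np.round(R,3),s['joints'])
rel([.54,.0,.20])
E
```

```text
2.7167 [0.45434998 0.18711023 0.2391917 ] [[ 0.005 -0.115 -0.993]
 [ 0.007 -0.993  0.115]
 [-1.    -0.007 -0.004]] [ 45.30813257   2.69311307 -21.95036257  -0.06831161 -64.88649622
  38.09010593]
tool shift mm [  38.4  176.2 -106.5] rows-units [ 1.92  8.81 -5.33]
```

Emit:
arm_command:
  plan:
    - {"dx": 0,"dy": 0.85,"dz": -0.6,"wx": 0,"wy": 0,"wz": 0}
    - {"dx": 0,"dy": 0.85,"dz": -0.6,"wx": 0,"wy": 0,"wz": 0}
    - {"dx": 0,"dy": 0.85,"dz": -0.6,"wx": 0,"wy": 0,"wz": 0}
    - {"dx": 0,"dy": 0.85,"dz": -0.6,"wx": 0,"wy": 0,"wz": 0}
    - {"dx": 0,"dy": 0.85,"dz": -0.6,"wx": 0,"wy": 0,"wz": 0}
    - {"dx": 0,"dy": 0.85,"dz": -0.6,"wx": 0,"wy": 0,"wz": 0}
    - {"dx": 0,"dy": 0.85,"dz": -0.6,"wx": 0,"wy": 0,"wz": 0}
    - {"dx": 0,"dy": 0.85,"dz": -0.6,"wx": 0,"wy": 0,"wz": 0}
    - {"dx": 0,"dy": 0.85,"dz": -0.6,"wx": 0,"wy": 0,"wz": 0}
    - {"dx": 0,"dy": 0,"dz": 0,"wx": 0,"wy": 0,"wz": 0}
    - {"dx": 0,"dy": 0,"dz": 0,"wx": 0,"wy": 0,"wz": 0}

```text
time_s: 3.63
tcp_pos: [0.5499, 0.0094, 0.2405]
eef_rot: [-131.5, 89.3, 41.7]
contact_force: [0.4, 0.2, 0.7]
gripper_width: 0.0006
```

```bash
python3 - <<'E'
from h import *
s,p,R=pose(); print(s['time_s'],p,np.round(R,3),s['joints'])
n='wrist'
pp,d=shot(n,'w1')
for q in('ring_centre','button_top'):
  for s in r.spot_point(n,q)[:2]:
    c=s['centre'];z={'ring_centre':.036,'button_top':.061}[q]
    print(q,round(s['score'],2),np.round(c,1),np.round(at_z(n,c,z),4), d[int(c[1]),int(c[0])])
for q in('button_top','ring_centre','drill'):
  for s in r.cut_out(n,q)[:1]:
    m=s['mask']; v,u=np.nonzero(m); print(q,s['score'],s['bbox'],u.mean(),v.mean(),np.median(d[m]))
    if q=='button_top': print(at_z(n,[u.mean(),v.mean()],.061), at_d(n,[u.mean(),v.mean()],np.median(d[m])))
E
```

```text
3.6333 [0.54986001 0.00935667 0.24045033] [[ 0.009 -0.119 -0.993]
 [ 0.008 -0.993  0.12 ]
 [-1.    -0.009 -0.008]] [ 21.2136759    8.35406264 -15.26394149  -0.26632464 -65.73138976
  62.03083011]
ring_centre 0.62 [288.8 183.1] [0.5854 0.0431 0.036 ] 0.32092372
button_top 0.73 [356.5 243.6] [ 0.5225 -0.0166  0.061 ] 0.34094074
button_top 0.77 [348.6, 236.4, 12.8, 9.7] 353.61306532663315 240.0502512562814 0.34094024
[ 0.52636388 -0.01392807  0.061     ] [ 0.52678698 -0.01387156  0.06241949]
ring_centre 0.75 [197.6, 147.4, 234.3, 172.6] 339.498807912881 197.86693730266126 0.32694197
drill 0.82 [199.1, 146.8, 233.4, 215.1] 339.4406613514573 197.58868121814143 0.32673532
```

View pics/w1.png

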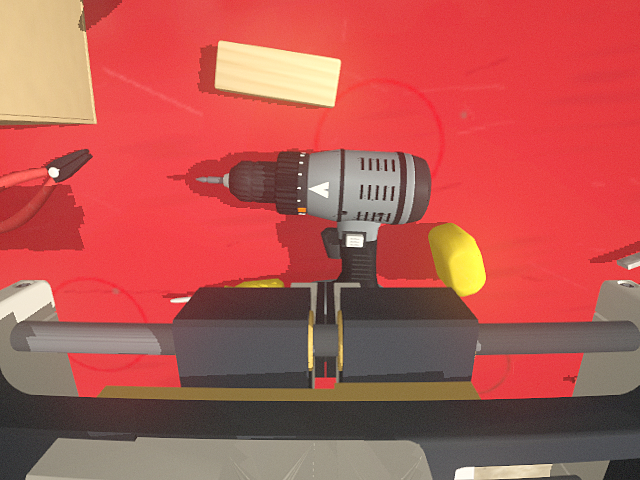

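```bash
python3 - <<'E'
from h import *
from scipy.optimize import least_squares
def cloud(n,d):
    K,D,R,t=cam(n); vv,uu=np.mgrid[0:480,0:640]
    u=cv2.undistortPoints(np.stack([uu.ravel(),vv.ravel()],1).astype(float)[:,None],K,D)[:,0]
    dd=d.ravel(); X=(np.c_[u,np.ones(len(u))]*dd[:,None]-t)@R; return X[dd>0]
for n,f in(('top','top0'),('wrist','w1')):
    X=cloud(n,np.load('pics/'+f+'.npy'))
    X=X[(X[:,2]>.045)&(X[:,2]<.085)&(X[:,0]>.5)&(X[:,0]<.68)&(abs(X[:,1])<.15)]
    q=np.array([.588,.04,1.44,0.036])
    for it in range(4):
        def loc(q):
            e=np.array([np.cos(q[2]),np.sin(q[2])]); w=X[:,:2]-q[:2]
            return w@e, w@np.array([-e[1],e[0]])
        a,b=loc(q)
        rr=np.full(len(a),np.nan); rr[(a>-.11)&(a<-.045)]=.035; rr[(a>-.004)&(a<.012)]=.031; rr[(a>.02)&(a<.055)]=.02
        ok=~np.isnan(rr)&(abs(b)<.03)
        def res(p):
            qq=np.array([p[0],q[1],p[1],p[2]]); a,b=loc(qq); return (np.hypot(b,X[:,2]-p[2])-rr)[ok]
        s=least_squares(res,[q[0],q[2],q[3]],loss='soft_l1',f_scale=.002); q[0],q[2],q[3]=s.x
    print(n,q,np.degrees(q[2]),'rms',np.sqrt(np.mean(s.fun**2)),ok.sum())
    e=np.array([np.cos(q[2]),np.sin(q[2])]);g=np.array([-e[1],e[0]])
    # longitudinal: crest height profile
    a,b=loc(q)
    for x in np.arange(-.02,.03,.002):
        m=(abs(a-x)<.001)&(abs(b)<.008)
        if m.sum(): print(round(x,3),round(np.median(X[m,2]),4),end=' | ')
    print()
p=cv2.imread('pics/w1.png'); cv2.imwrite('pics/w1c.png',cv2.resize(p[140:290,190:440],None,fx=3.2,fy=3.2,interpolation=cv2.INTER_CUBIC))
E
```

```text
top [0.58887412 0.04       1.40171442 0.03517069] 80.31232010316504 rms 0.0015343547289971295 2639
-0.02 0.065 | -0.018 0.0649 | -0.016 0.0636 | -0.014 0.0641 | -0.012 0.0648 | -0.01 0.0647 | -0.008 0.0637 | -0.006 0.0645 | -0.004 0.0636 | -0.002 0.0648 | -0.0 0.0643 | 0.002 0.0647 | 0.004 0.0644 | 0.006 0.0641 | 0.008 0.065 | 0.01 0.0638 | 0.012 0.064 | 0.014 0.0534 | 0.016 0.0543 | 0.018 0.0528 | 0.02 0.0541 | 0.022 0.0547 | 0.024 0.0544 | 0.026 0.054 | 0.028 0.0549 | 
wrist [0.58501681 0.04       1.40802392 0.03811803] 80.67382794780829 rms 0.0008829673543199344 6919
-0.02 0.0681 | -0.018 0.0675 | -0.016 0.0667 | -0.014 0.0671 | -0.012 0.0671 | -0.01 0.0668 | -0.008 0.0674 | -0.006 0.0674 | -0.004 0.0679 | -0.002 0.0677 | -0.0 0.0678 | 0.002 0.068 | 0.004 0.0677 | 0.006 0.0673 | 0.008 0.0676 | 0.01 0.0677 | 0.012 0.0675 | 0.014 0.067 | 0.016 0.0575 | 0.018 0.0574 | 0.02 0.0581 | 0.022 0.0576 | 0.024 0.0578 | 0.026 0.0575 | 0.028 0.0576 |
```

View pics/w1c.png

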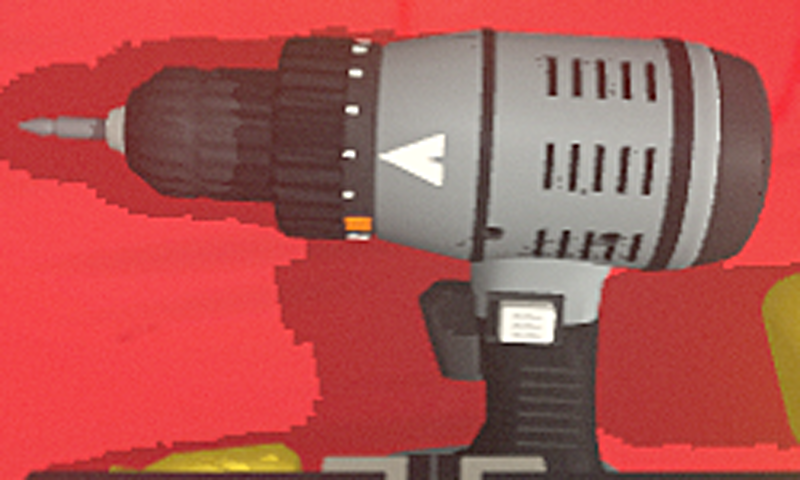

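Emit:
arm_command:
  plan:
    - {"dx": 0.3,"dy": 0.4,"dz": 0.3,"wx": 0.2,"wy": 0,"wz": 0}
    - {"dx": 0.6,"dy": 0.4,"dz": 0.3,"wx": 0.2,"wy": 0,"wz": 0}
    - {"dx": 0.9,"dy": 0.4,"dz": 0.3,"wx": 0.2,"wy": 0,"wz": 0}
    - {"dx": 1,"dy": 0,"dz": 0,"wx": 0,"wy": 0,"wz": 0}
    - {"dx": 1,"dy": 0,"dz": 0,"wx": 0,"wy": 0,"wz": 0}
    - {"dx": 1,"dy": 0,"dz": 0,"wx": 0,"wy": 0,"wz": 0}
    - {"dx": 0.7,"dy": 0,"dz": 0,"wx": 0,"wy": 0,"wz": 0}
    - {"dx": 0.4,"dy": 0,"dz": 0,"wx": 0,"wy": 0,"wz": 0}
    - {"dx": 0,"dy": 0,"dz": 0,"wx": 0,"wy": 0,"wz": 0}
    - {"dx": 0,"dy": 0,"dz": 0,"wx": 0,"wy": 0,"wz": 0}

```text
time_s: 4.77
tcp_pos: [0.5241, -0.0092, 0.1179]
eef_rot: [-133.0, 89.1, 37.4]
contact_force: [0.0, 0.0, 0.6]
gripper_width: 0.0006
```

```bash
python3 - <<'E'
from h import *
s,p,R=pose(); print(s['time_s'],p,np.round(R,3),s['contact_force'])
rel([.527,-.013,.085])
E
```

```text
4.7667 [ 0.52409763 -0.00915847  0.11789614] [[ 0.013 -0.166 -0.986]
 [ 0.01  -0.986  0.166]
 [-1.    -0.012 -0.011]] [0.00932619 0.02350355 0.64520675]
tool shift mm [32.9  3.7 -3.1] rows-units [ 1.64  0.19 -0.16]
```

Emit:
arm_command:
  plan:
    - {"dx": 0.4,"dy": 0.1,"dz": -0.1,"wx": 0,"wy": -0.14,"wz": 0.15}
    - {"dx": 0.6,"dy": 0.1,"dz": -0.08,"wx": 0,"wy": 0,"wz": 0}
    - {"dx": 0.5,"dy": 0,"dz": 0,"wx": 0,"wy": 0,"wz": 0}
    - {"dx": 0,"dy": 0,"dz": 0,"wx": 0,"wy": 0,"wz": 0}
    - {"dx": 0,"dy": 0,"dz": 0,"wx": 0,"wy": 0,"wz": 0}

```text
time_s: 5.18
tcp_pos: [0.5299, -0.0132, 0.0893]
eef_rot: [-177.5, 89.8, -7.0]
contact_force: [-0.1, 0.1, -0.2]
gripper_width: 0.0003
```

```bash
python3 - <<'E'
from h import *
s,p,R=pose(); print(s['time_s'],p,np.round(R,3),s['contact_force'])
rel([.527,-.013,.072])
pp,d=shot('top','t2'); cv2.imwrite('pics/t2c.png',cv2.resize(pp[165:340,150:410,::-1],None,fx=3,fy=3))
pp,d=shot('wrist','w2')
E
```

```text
5.1833 [ 0.52993813 -0.01320107  0.08932309] [[ 0.004 -0.165 -0.986]
 [-0.    -0.986  0.165]
 [-1.    -0.    -0.004]] [-0.13731573  0.08836703 -0.21353051]
tool shift mm [17.3  0.3  3. ] rows-units [0.87 0.01 0.15]
```

View pics/w2.png

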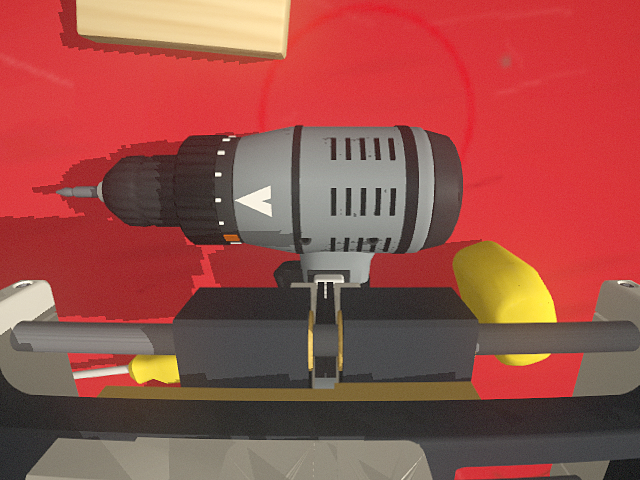

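Emit:
arm_command:
  plan:
    - {"dx": 0.3,"dy": 0,"dz": 0.12,"wx": 0,"wy": 0,"wz": 0}
    - {"dx": 0.3,"dy": 0,"dz": 0,"wx": 0,"wy": 0,"wz": 0}
    - {"dx": 0.2,"dy": 0,"dz": 0,"wx": 0,"wy": 0,"wz": 0}
    - {"dx": 0.1,"dy": 0,"dz": 0,"wx": 0,"wy": 0,"wz": 0}
    - {"dx": 0.1,"dy": 0,"dz": 0,"wx": 0,"wy": 0,"wz": 0}

```text
time_s: 5.7
tcp_pos: [0.5284, -0.0123, 0.0697]
eef_rot: [-165.8, 89.6, 4.7]
contact_force: [-0.1, -0.8, 2.8]
gripper_width: 0.0006
```

Emit:
arm_command:
  plan:
    - {"dx": 0.1,"dy": 0,"dz": 0,"wx": 0,"wy": 0,"wz": 0}
    - {"dx": 0.1,"dy": 0,"dz": 0,"wx": 0,"wy": 0,"wz": 0}
    - {"dx": 0.1,"dy": 0,"dz": 0,"wx": 0,"wy": 0,"wz": 0}

```text
time_s: 5.95
tcp_pos: [0.5287, -0.0123, 0.0647]
eef_rot: [-171.1, 89.6, -0.5]
contact_force: [-13.5, 4.9, 40.9]
gripper_width: 0.0004
```

Emit:
arm_command:
  plan:
    - {"dx": -0.4,"dy": 0,"dz": 0,"wx": 0,"wy": 0,"wz": 0}
    - {"dx": -0.8,"dy": 0,"dz": 0,"wx": 0,"wy": 0,"wz": 0}
    - {"dx": -1,"dy": 0,"dz": 0,"wx": 0,"wy": 0,"wz": 0}
    - {"dx": -0.5,"dy": 0,"dz": 0,"wx": 0,"wy": 0,"wz": 0}
    - {"dx": 0,"dy": 0,"dz": 0,"wx": 0,"wy": 0,"wz": 0}
    - {"dx": 0,"dy": 0,"dz": 0,"wx": 0,"wy": 0,"wz": 0}

```text
time_s: 6.45
tcp_pos: [0.5282, -0.0122, 0.1202]
eef_rot: [-169.8, 89.6, 0.7]
contact_force: [-0.4, -0.0, 0.0]
gripper_width: 0.0004
```

```bash
python3 - <<'E'
from h import *
s,p,R=pose(); print(s['time_s'],p,np.round(R,3),s['contact_force'],s['joints'])
pp,d=shot('wrist','w3')
for q in('ring_centre','button_top'):
  for s in r.spot_point('wrist',q)[:1]:
    c=s['centre']; print(q,s['score'],c,at_z('wrist',c,{'ring_centre':.036,'button_top':.055}[q]))
for s in r.cut_out('wrist','button_top')[:1]:
    m=s['mask']; v,u=np.nonzero(m); c=[u.mean(),v.mean()];print(c,at_d('wrist',c,np.median(d[m])))
cv2.imwrite('pics/w3c.png',cv2.resize(pp[100:300,100:480,::-1],None,fx=2,fy=2))
E
```

```text
6.45 [ 0.52823445 -0.01218172  0.12019761] [[ 0.008 -0.164 -0.986]
 [ 0.    -0.987  0.164]
 [-1.    -0.001 -0.008]] [-0.44921096 -0.03724298  0.02419407] [ 20.07249236  12.88702924 -27.19621964   0.19247567 -49.4995013
  60.37790841]
ring_centre 0.88 [229.0, 181.0] [0.58558572 0.04090123 0.036     ]
button_top 0.64 [329.8, 264.0] [ 0.52437387 -0.01624533  0.055     ]
[np.float64(329.43582887700535), np.float64(262.42245989304814)] [ 0.52526607 -0.01621822  0.05461623]
```

View pics/w3c.png

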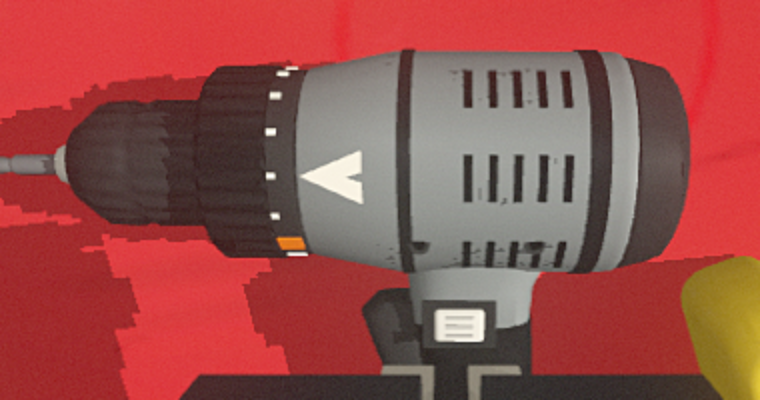

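Emit:
arm_command:
  plan:
    - {"dx": -0.5,"dy": 0,"dz": 0,"wx": 0.5,"wy": 0,"wz": 0}
    - {"dx": -0.5,"dy": 0,"dz": 0,"wx": 1,"wy": 0,"wz": 0}
    - {"dx": -0.5,"dy": 0,"dz": 0,"wx": 1,"wy": 0,"wz": 0}
    - {"dx": 0,"dy": 0,"dz": 0,"wx": 1,"wy": 0,"wz": 0}
    - {"dx": 0,"dy": 0,"dz": 0,"wx": 1,"wy": 0,"wz": 0}
    - {"dx": 0,"dy": 0,"dz": 0,"wx": 1,"wy": 0,"wz": 0}
    - {"dx": 0,"dy": 0,"dz": 0,"wx": 1,"wy": 0,"wz": 0}
    - {"dx": 0,"dy": 0,"dz": 0,"wx": 1,"wy": 0,"wz": 0}
    - {"dx": 0,"dy": 0,"dz": 0,"wx": 1,"wy": 0,"wz": 0}
    - {"dx": 0,"dy": 0,"dz": 0,"wx": 1,"wy": 0,"wz": 0}
    - {"dx": 0,"dy": 0,"dz": 0,"wx": 1,"wy": 0,"wz": 0}
    - {"dx": 0,"dy": 0,"dz": 0,"wx": 1,"wy": 0,"wz": 0}
    - {"dx": 0,"dy": 0,"dz": 0,"wx": 1,"wy": 0,"wz": 0}
    - {"dx": 0,"dy": 0,"dz": 0,"wx": 1,"wy": 0,"wz": 0}
    - {"dx": 0,"dy": 0,"dz": 0,"wx": 1,"wy": 0,"wz": 0}
    - {"dx": 0,"dy": 0,"dz": 0,"wx": 1,"wy": 0,"wz": 0}
    - {"dx": 0,"dy": 0,"dz": 0,"wx": 1,"wy": 0,"wz": 0}
    - {"dx": 0,"dy": 0,"dz": 0,"wx": 1,"wy": 0,"wz": 0}
    - {"dx": 0,"dy": 0,"dz": 0,"wx": 0.5,"wy": 0,"wz": 0}
    - {"dx": 0,"dy": 0,"dz": 0,"wx": 0,"wy": 0,"wz": 0}

```text
time_s: 8.32
tcp_pos: [0.5188, -0.0146, 0.1313]
eef_rot: [116.1, 88.4, -160.2]
contact_force: [0.7, -1.2, -0.1]
gripper_width: -0.0001
```

```bash
python3 - <<'E'
from h import *
s,p,R=pose(); print(s['time_s'],p,np.round(R,3),s['contact_force'],s['joints'])
# target: tool z=ex, x down
th=np.radians(80.5); ex=np.array([np.cos(th),np.sin(th),0]); x=np.array([0,0,-1.]); Rt=np.stack([x,np.cross(ex,x),ex],1)
print('rotvec shares',Ro.from_matrix(R.T@Rt).as_rotvec()/.08)
rel([.5875,.044,.13])
E
```

```text
8.3167 [ 0.51877573 -0.01463616  0.13132495] [[-0.026 -0.994  0.109]
 [-0.009  0.109  0.994]
 [-1.     0.024 -0.012]] [ 0.69605502 -1.17436951 -0.08617395] [ 2.00681721e+01  1.23873604e+01 -2.60408373e+01 -7.96462719e-03
 -5.31269333e+01 -2.63187508e+01]
rotvec shares [ 0.70780878 -0.15779088 -0.30040563]
tool shift mm [ -1.  -61.9  65.8] rows-units [-0.05 -3.1   3.29]
```

Emit:
arm_command:
  plan:
    - {"dx": 0,"dy": 0,"dz": 0,"wx": 0.7,"wy": -0.15,"wz": -0.3}
    - {"dx": 0,"dy": -0.55,"dz": 0.6,"wx": 0,"wy": 0,"wz": 0}
    - {"dx": 0,"dy": -0.55,"dz": 0.6,"wx": 0,"wy": 0,"wz": 0}
    - {"dx": 0,"dy": -0.55,"dz": 0.6,"wx": 0,"wy": 0,"wz": 0}
    - {"dx": 0,"dy": -0.55,"dz": 0.6,"wx": 0,"wy": 0,"wz": 0}
    - {"dx": 0,"dy": -0.5,"dz": 0.5,"wx": 0,"wy": 0,"wz": 0}
    - {"dx": 0,"dy": 0,"dz": 0,"wx": 0,"wy": 0,"wz": 0}
    - {"dx": 0,"dy": 0,"dz": 0,"wx": 0,"wy": 0,"wz": 0}

```text
time_s: 8.98
tcp_pos: [0.5842, 0.0369, 0.126]
eef_rot: [120.8, 89.6, -158.2]
contact_force: [-0.7, -0.8, -1.0]
gripper_width: 0.0005
```

```bash
cat > st.py <<'E'
from h import *
import sys
s,p,R=pose(); print(s['time_s'],p,np.round(R,3),np.round(s['contact_force'],1))
th=np.radians(80.5); ex=np.array([np.cos(th),np.sin(th),0]); x=np.array([0,0,-1.]); Rt=np.stack([x,np.cross(ex,x),ex],1)
print('rotvec shares',Ro.from_matrix(R.T@Rt).as_rotvec()/.08)
rel([.5875,.044,.09])
if len(sys.argv)>1:
    pp,d=shot('wrist',sys.argv[1])
    pp,d=shot('top',sys.argv[1]+'t'); cv2.imwrite('pics/'+sys.argv[1]+'tc.png',cv2.resize(pp[165:340,150:410,::-1],None,fx=3,fy=3,interpolation=cv2.INTER_CUBIC))
E
python3 st.py w4
```

```text
8.9833 [0.58420699 0.03692436 0.12601385] [[-0.007 -0.988  0.156]
 [-0.003  0.156  0.988]
 [-1.     0.006 -0.004]] [-0.7 -0.8 -1. ]
rotvec shares [ 0.11510419 -0.04570812 -0.07584812]
tool shift mm [36.  -2.4  7.6] rows-units [ 1.8  -0.12  0.38]
```

View pics/w4.png

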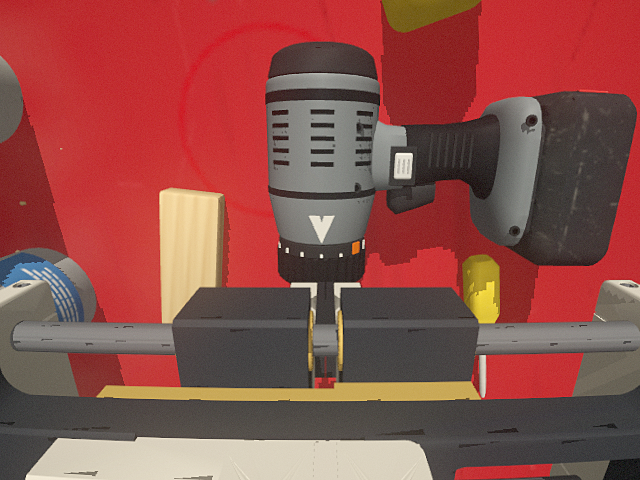

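View pics/w4tc.png

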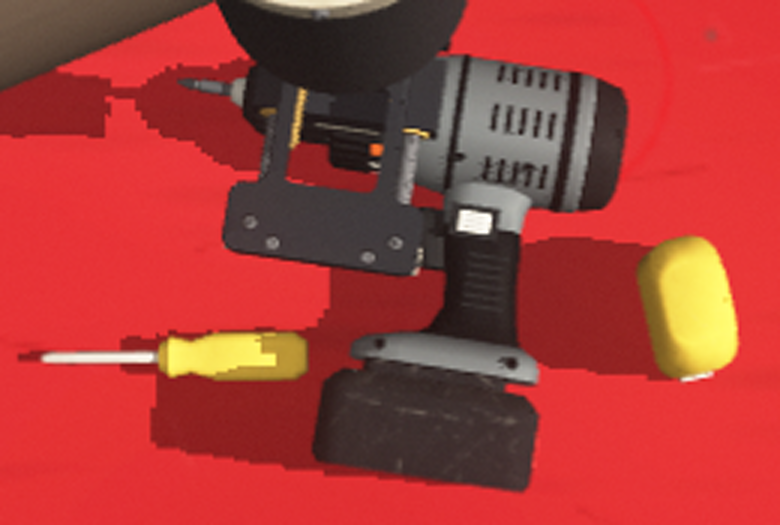

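Emit:
arm_command:
  plan:
    - {"dx": 0.3,"dy": 0.14,"dz": 0.22,"wx": 0.1,"wy": -0.05,"wz": -0.08}
    - {"dx": 0.6,"dy": 0.14,"dz": 0.22,"wx": 0,"wy": 0,"wz": 0}
    - {"dx": 0.6,"dy": 0,"dz": 0,"wx": 0,"wy": 0,"wz": 0}
    - {"dx": 0.3,"dy": 0,"dz": 0,"wx": 0,"wy": 0,"wz": 0}
    - {"dx": 0.2,"dy": 0,"dz": 0,"wx": 0,"wy": 0,"wz": 0}
    - {"dx": 0,"dy": 0,"dz": 0,"wx": 0,"wy": 0,"wz": 0}
    - {"dx": 0,"dy": 0,"dz": 0,"wx": 0,"wy": 0,"wz": 0}

```text
time_s: 9.67
tcp_pos: [0.5765, 0.0457, 0.084]
eef_rot: [-43.1, 89.9, 37.3]
contact_force: [-0.6, -0.7, -0.2]
gripper_width: 0.0002
```

```bash
python3 st.py w5
```

```text
9.6667 [0.57648407 0.04565014 0.08399795] [[ 0.002 -0.986  0.167]
 [ 0.002  0.167  0.986]
 [-1.    -0.002  0.002]] [-0.6 -0.7 -0.2]
rotvec shares [-0.03064822  0.02381705  0.02231784]
tool shift mm [ -6.  -11.1   0.2] rows-units [-0.3  -0.56  0.01]
```

View pics/w5.png

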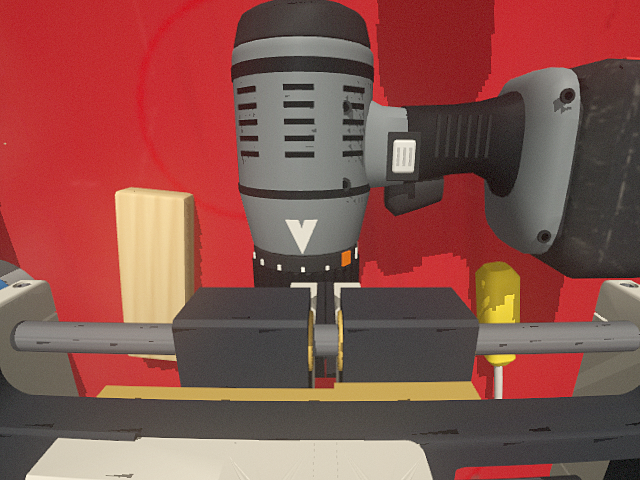

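Emit:
arm_command:
  plan:
    - {"dx": 0.15,"dy": 0,"dz": 0,"wx": 0,"wy": 0,"wz": 0}
    - {"dx": 0.1,"dy": 0,"dz": 0.03,"wx": 0,"wy": 0,"wz": 0}
    - {"dx": 0.05,"dy": 0,"dz": 0,"wx": 0,"wy": 0,"wz": 0}

```text
time_s: 10.02
tcp_pos: [0.578, 0.0466, 0.0794]
eef_rot: [-53.1, 89.6, 27.3]
contact_force: [-0.8, -0.2, 0.8]
gripper_width: 0.0004
```

Emit:
arm_command:
  plan:
    - {"dx": 0.07,"dy": 0,"dz": 0,"wx": 0,"wy": 0,"wz": 0}
    - {"dx": 0.05,"dy": 0,"dz": 0,"wx": 0,"wy": 0,"wz": 0}

```text
time_s: 10.18
tcp_pos: [0.5784, 0.0466, 0.0772]
eef_rot: [-55.2, 89.6, 25.2]
contact_force: [-1.7, 0.7, 6.2]
gripper_width: 0.0007
```

Emit:
arm_command:
  plan:
    - {"dx": 0.04,"dy": -0.15,"dz": 0,"wx": 0,"wy": 0,"wz": 0}
    - {"dx": 0.04,"dy": -0.15,"dz": 0,"wx": 0,"wy": 0,"wz": 0}
    - {"dx": 0.03,"dy": -0.15,"dz": 0,"wx": 0,"wy": 0,"wz": 0}

```text
time_s: 10.43
tcp_pos: [0.5888, 0.045, 0.078]
eef_rot: [-66.2, 89.4, 14.3]
contact_force: [0.5, -2.3, 1.4]
gripper_width: 0.0004
```

```bash
python3 st.py w6
```

```text
10.4333 [0.58876213 0.04502258 0.07801149] [[ 0.01  -0.986  0.166]
 [ 0.002  0.166  0.986]
 [-1.    -0.009  0.004]] [ 0.5 -2.3  1.4]
rotvec shares [-0.00717513  0.05001438  0.1134827 ]
tool shift mm [-12.    1.   -1.2] rows-units [-0.6   0.05 -0.06]
```

View pics/w6.png

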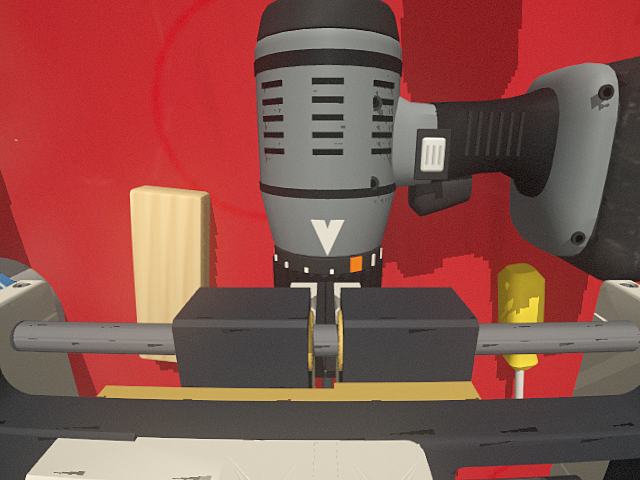

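Emit:
arm_command:
  plan:
    - {"dx": 0.08,"dy": -0.1,"dz": 0,"wx": 0,"wy": 0,"wz": 0}
    - {"dx": 0.06,"dy": -0.15,"dz": 0,"wx": 0,"wy": 0,"wz": 0}

```text
time_s: 10.7
tcp_pos: [0.5958, 0.0442, 0.0774]
eef_rot: [-69.7, 89.2, 10.8]
contact_force: [-1.7, -2.1, 7.3]
gripper_width: 0.0006
```

```bash
python3 st.py w7; python3 -c "
import cv2
p=cv2.imread('pics/w7.png');cv2.imwrite('pics/w7c.png',cv2.resize(p[200:300,230:430],None,fx=4,fy=4))"
```

```text
10.7 [0.59577608 0.044174   0.07739613] [[ 0.014 -0.986  0.165]
 [ 0.003  0.165  0.986]
 [-1.    -0.013  0.005]] [-1.7 -2.1  7.3]
rotvec shares [0.00163582 0.06158553 0.16616286]
tool shift mm [-12.7   8.   -1.5] rows-units [-0.64  0.4  -0.07]
```

View pics/w7c.png

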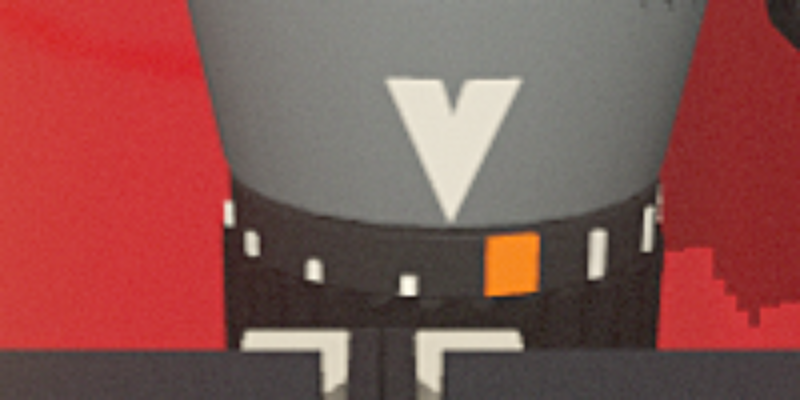

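Emit:
arm_command:
  plan:
    - {"dx": 0.04,"dy": -0.12,"dz": 0,"wx": 0,"wy": 0,"wz": 0}
    - {"dx": 0.04,"dy": -0.12,"dz": 0,"wx": 0,"wy": 0,"wz": 0}

```text
time_s: 10.97
tcp_pos: [0.6017, 0.0432, 0.0771]
eef_rot: [-71.1, 89.0, 9.4]
contact_force: [0.5, -0.3, 11.4]
gripper_width: 0.0007
```

```bash
python3 st.py w8; python3 -c "
import cv2
p=cv2.imread('pics/w8.png');cv2.imwrite('pics/w8c.png',cv2.resize(p[200:300,230:430],None,fx=4,fy=4))"
```

```text
10.9667 [0.60169717 0.04317105 0.07711651] [[ 0.016 -0.986  0.165]
 [ 0.003  0.165  0.986]
 [-1.    -0.016  0.005]] [ 0.5 -0.3 11.4]
rotvec shares [0.00470209 0.06756805 0.19772344]
tool shift mm [-13.1  13.9  -1.5] rows-units [-0.66  0.7  -0.07]
```

View pics/w8c.png

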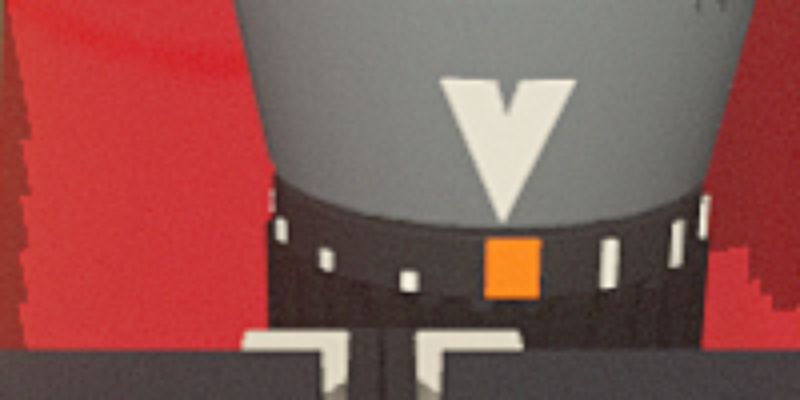

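Orange mark at crop (512,268), arrow tip at (502,222): in the capture range of the zero detent. Lift straight off.

Emit:
arm_command:
  plan:
    - {"dx": -0.2,"dy": 0,"dz": 0,"wx": 0,"wy": 0,"wz": 0}
    - {"dx": -0.6,"dy": 0,"dz": 0,"wx": 0,"wy": 0,"wz": 0}
    - {"dx": -1,"dy": 0,"dz": 0,"wx": 0,"wy": 0,"wz": 0}
    - {"dx": -1,"dy": 0,"dz": 0,"wx": 0,"wy": 0,"wz": 0}
    - {"dx": -0.5,"dy": 0.3,"dz": -0.3,"wx": 0,"wy": 0,"wz": 0}
    - {"dx": 0,"dy": 0,"dz": 0,"wx": 0,"wy": 0,"wz": 0}
    - {"dx": 0,"dy": 0,"dz": 0,"wx": 0,"wy": 0,"wz": 0}

```text
time_s: 11.65
tcp_pos: [0.5904, 0.0379, 0.1424]
eef_rot: [-64.4, 89.4, 16.0]
contact_force: [0.1, 0.8, -0.0]
gripper_width: 0.0003
```

```bash
python3 st.py w9; python3 - <<'E'
from h import *
p=cv2.imread('pics/w9.png');cv2.imwrite('pics/w9c.png',cv2.resize(p[40:300,180:480],None,fx=2.3,fy=2.3))
d=np.load('pics/w9.npy')
for s in r.cut_out('wrist','button_top')[:1]:
    m=s['mask']; v,u=np.nonzero(m); c=[u.mean(),v.mean()];print(s['score'],c,at_d('wrist',c,np.median(d[m])))
for n in('tape_measure','offcut'):
  for s in r.spot_point('side',n)[:1]: print(n,s)
r.capture('side')
for n in('tape_measure','offcut'):
  for s in r.spot_point('side',n)[:1]: print(n,s['centre'])
E
```

```text
11.65 [0.5904037  0.03786614 0.14239299] [[ 0.01  -0.986  0.166]
 [ 0.003  0.166  0.986]
 [-1.    -0.01   0.005]] [ 0.1  0.8 -0. ]
rotvec shares [-0.01520816  0.05691427  0.11905124]
tool shift mm [52.4  4.4  5.3] rows-units [2.62 0.22 0.27]
0.83 [np.float64(408.2463054187192), np.float64(159.23399014778326)] [ 0.52582244 -0.01587246  0.05491102]
tape_measure {'centre': [319.9, 313.0], 'score': 0.92}
offcut {'centre': [403.4, 262.1], 'score': 0.88}
tape_measure [317.9, 313.1]
offcut [402.9, 261.9]
```

View pics/w9c.png

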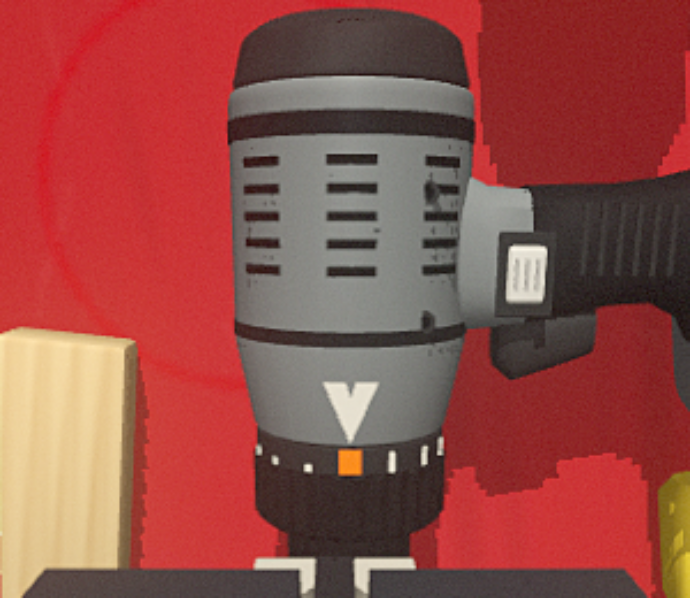

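View pics/w9tc.png

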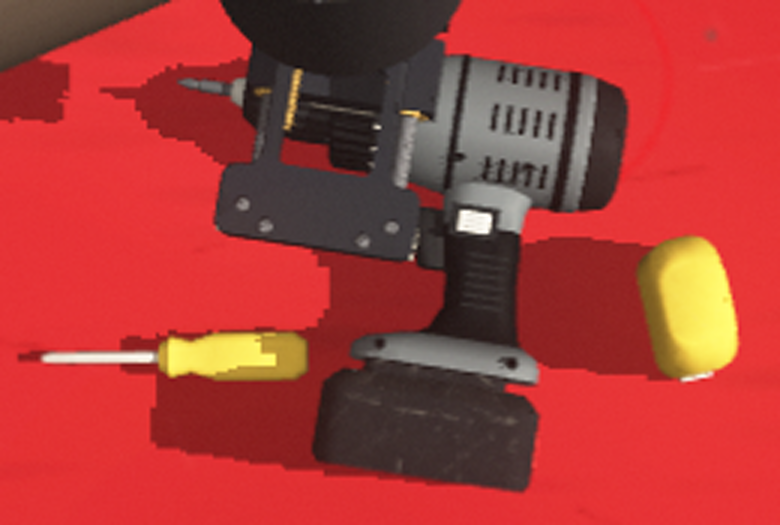

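```bash
python3 -c "
from plant import r
print(r.get_state()['contact_force']); print(r.close_job())"
```

```text
[-0.08072273  0.65766806 -0.78607742]
the job is handed in; nothing more can be done
None
```

I pressed the direction button fully in and stroked the clutch ring two clicks away from the handle. Then I lifted the arm clear and handed the job in at about 12 s of the 51 s allowed.

**Button:** The press ended against a hard stop with the fingertips at 53.7 mm height; fully pressed should be 54 mm. The wrist camera's depth reading of the button face dropped from 62.4 mm to 54.6–54.9 mm. That is about 7.5 mm for a nominal 7 mm travel, within the camera's error.

**Force on the button:** The last step of the press peaked at about 41 N (plus about 14 N sideways), much more than the roughly 3 N the button needs. It came through the closed fingertips, and I saw no sign that anything else was touched.

**Ring:** With the arm lifted clear, the orange mark sits directly under the arrow tip in the wrist picture. I pressed with about 1 to 11 N during the stroke.

**Surroundings:** In the top view the drill, tape measure and screwdriver look unmoved. The side camera agrees for the tape measure and offcut, within 2 pixels. The arm was touching nothing at hand-in. No checks failed.

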